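Find the damp plaster plug and dry it over the vent

ROBOT

A 6-joint arm with a two-finger parallel gripper is mounted at the origin on the work surface. World frame = base frame: x ahead of the robot, y to its left, z up, the work surface at z = 0. Lengths are in mm, angles in rad, forces in N, time in s.
With the tool pointing down it reaches from about 325 to 775 mm from the base axis. Payload 9.3 kg.
Tool frame: the origin (TCP) lies on the centre line of the jaws, within the pads' length; the fingertips stand 17 mm ahead of it and the grasp point (between the pads) lies 2 mm behind it; z points along the fingers, y is the line along which they close (so a half turn about z gives the same grasp; the last joint's range is limited). The gripper opens to 85 mm and grips with 20 to 120 N. Pads are 22 mm wide; open, the fingers measure 114 mm over their backs; the gripper's body (76 mm by 85 mm) begins 54 mm behind the grasp point. The pads swing forward as they close: fully open they stand 13 mm farther back than shut.
Start: joints at [-0.153, 0.259, 0.021, 1.334, 0, 1.418], TCP at [549.997, -0.004, 248.279] pointing down, gripper open.
Joint ranges: [-3.04, 3.04], [-0.91, 1.82], [-1.04, 1.36], [-1.92, 1.95], [-1.52, 1.45], [-3.14, 3.14]. Speed limits (rad/s): [2.22, 2.22, 2.79, 3.14, 3.14, 3.14].

INTERFACE

Orientations are given as a rotation vector (axis times angle).
In Python, from cell import arm, capture, order, find_in, trace, mark_of gives the robot as it stands. The module is installed in compiled form; this text tells all that it offers.
- The arm moves only by the tool jog_arm, never from a script. Its argument "deltas" is a list of rows, each a list of 5 numbers: the opening, from -1 (shut) to 1 (fully open), so that 0 is half open, then the shift along the tool's x, y, z in m, then the turn about the tool's z in degrees. A call has 1 to 8 rows; each row shifts and turns the commanded pose from where the row before left it, along the tool's axes as they then stand; what a row does not reach is not made up. A row lasts 1/10 s, in which the tool goes at most 50 mm and 8.59 degrees, less where a joint would pass 70% of its speed; a pose out of reach is approached as far as the arm can. A call with a gripper value outside its range is refused whole. The fingers move at their own pace and stop on an object; the grip force is fixed at half the most. Time passes only in rows, so rows that do not move let the fingers close. It gives the time, the measured TCP pose, the force, the opening and the grip force at its end, in the units of the state.
- arm.read_state(): the state, without advancing time (a new reading comes with each control period).
- capture(name): name is "scene" or "side" or "wrist"; returns a dict with "color" (384x512x3 uint8, blue, green, red), "fovy" (degrees; the focal length in pixels is half the picture's height over the tangent of half this angle, whatever the lens; pixels are square), "cx", "cy" (the principal point, pixels), "R" (3x3) and "t" (3): a world point X has camera coordinates R X + t. Camera axes: x right, y down, z forward; pixel columns grow to the right and rows downward; lengths in mm; the calibration is good to about 2 mm. A picture is of the moment at which its call begins. There is no depth.
- order.sign_off(): hands the job in; it is judged then, once.
Trained networks look in a picture, given as the dict that the camera call returned (one of the last four; its "shot" number tells which), for a name from the list of things; names that differ only in an ending like _2 or _b are one class to them, and where a whole thing is asked for, a point or a joint stands for the part that bears it (a point fixed in the world has none). Each returns a list of dicts, best first, with "p" (0 to 1); they miss things now and then, are a little off and sometimes report something else, mostly with a low value. They report only what shows in the picture. A call takes as long as a camera call. They do not tell look-alikes from the thing itself.
- find_in(picture, target): "bbox" ([left, top, right, bottom] in pixels, round what is visible of it).
- trace(picture, target): "pixels" (384x512 bool, what is visible of it) and "bbox" ([left, top, right, bottom] in pixels, round what is visible of it).
- mark_of(picture, target): "xy" ([column, row] in pixels: a listed point, or the origin of a listed thing).
The state is a dict: "t": time; "joint_pos": joint angles; "joint_vel": joint speeds; "joint_efforts": joint torques, N m; "position": TCP position; "tool_rot": TCP orientation; "force": force on the tool from outside, world axes, zero at the start; "torque": the same for the moment, N m; "gripper_width": finger opening in mm; "gripper_force": force on a finger pad.
Only numpy, scipy, OpenCV 4.12 (cv2) and the standard library are available. Lean on these libraries where they do the work, as an engineer would, in place of code of your own. Each camera call takes 0.05 s, during which the arm holds its last target. There are 200 camera calls.

TASK

Throw the damper lever of the grey drying box into its middle notch, marked green, and leave it there; then find the damp (heavier) plaster plug: lift the blue-banded plug well clear of the board for about a second and set it back upright on the board, then lift the yellow-banded one likewise. Finish holding the heavier plug in the gripper, upright and still, about 80 mm above the middle of the vent grille, the lighter one standing on the board: the program ends while holding. Do not topple a plug, and leave everything else where it is.

Things in the scene. Friction and masses are not known exactly. Their poses are not given: they have to be found in the camera images.
- dryer: grey warm-air drying box standing fixed on the bench, 200 mm (its x) by 300 mm (its y) by 70 mm high; origin: centre of its underside. Its top carries the vent grille towards its +y end and the damper lever towards its -y end. It may stand to the left or the right of the robot's centre line
- vent (a point): centre of the vent grille (120 mm square, dark with aluminium bars), on the top face of the drying box, 70 mm above the bench, 70 mm from the box's middle along its +y; axes as the box
- lever_pivot (a point): hinge axis of the damper lever, along the y axis of the drying box, at the level of the box's top (70 mm above the bench), 100 mm from the box's middle along its -y. Two white half-round cheeks of radius 52 mm stand either side of the lever, 34 mm wide over both, with coloured blocks on their rims (up to 57 mm from the pivot) at the notches
- lever_knob (a point): centre of the black grip of the damper lever, 105 mm from the pivot: a barrel 24 mm in diameter and 28 mm long lying along the drying box's y, on a 10 mm steel stem; it swings in the box's x-z plane. Can be pinched from above across its two flat ends (along the box's y) and carried along its arc
- damper (a joint): angle of the damper lever (rad): 0 upright, positive when it leans to the box's +x. Marked notches at -0.45 (black, shut; it starts near there, leaning to the box's -x), 0 (green, the middle one) and +0.45 (red); stops at +-0.55. A friction detent: it stays wherever it is let go, and about 1.5 N at the grip moves it
- board: fixed wooden ware board on the bench, 200 mm (its x) by 300 mm (its y) by 18 mm thick; origin: centre of its underside. The two plugs stand on it side by side along its y, about 150 mm apart
- plug_blue: look-alike round plaster plug mould with a fluted skirt, a blue band and a blue disc on top of its knob. Body 77 mm across and 65 mm high; on top of it, coaxial, an upright knob 36 mm across running from 65 to 115 mm above the underside: lift it by the knob. Origin: centre of the underside, z up. About 0.3 kg if dry, about 0.5 kg if damp; one of the two plugs is damp, either may be, and they look the same. The plug stands on the board at the start
- plug_yellow: look-alike round plaster plug mould with a fluted skirt, a yellow band and a yellow disc on top of its knob. Body 77 mm across and 65 mm high; on top of it, coaxial, an upright knob 36 mm across running from 65 to 115 mm above the underside: lift it by the knob. Origin: centre of the underside, z up. About 0.3 kg if dry, about 0.5 kg if damp; one of the two plugs is damp, either may be, and they look the same. The plug stands on the board at the start
- rib_tool: wood-handled steel modelling tool, 125 mm long, 12 mm high, lying on the board behind the plugs; origin under its middle; bystander
- red_lid_1: red pointed pot lid, 72 mm across, 64 mm high, standing on the bench; origin under its middle; bystander
- red_lid_2: a second red pointed pot lid, same size, standing nearer the robot; bystander
- slip_cup: small white cup, 60 mm across, 50 mm high, standing on the bench between the board and the drying box; origin under its middle; bystander
- scraper: flat green scraper, 60 x 85 x 6 mm, lying on the bench near the robot; bystander
Things that resemble listed ones, but are neither listed nor needed, are in the scene too. What is shaped like the plug_blue but orange is not meant.

How it is judged:
By the outcome, as a careful person would: the job done as asked, in the order asked, and still so for the second after the job is handed in, while the arm keeps its last pose, push and grip.
It also fails if it takes over 72 s, if anything falls off the work surface, if the arm or the gripper's body presses on something with over 40 N, if the wrist force passes 120 N, or if a joint passes its speed limit or range.

## Working session

There is one attempt and no reset: what is moved stays moved. The work goes in short steps, Python scripts to look and compute and a tool call to move; the robot and the scene stay as the last step left them, time stands still between calls to the robot, and variables do not carry over. Pictures are saved under pics/ and viewed, at most 10 in all, crops included, and the job is handed in when it is done.

Besides the shell and the picture viewer there is one more tool, called after "Request:" in YAML: its name, and indented under it one key for each argument. jog_arm: Moves the arm, as the interface text tells. Its arguments: {"type":"object","properties":{"deltas":{"type":"array","items":{"type":"array","items":{"type":"number"}}}},"required":["deltas"]}

```bash
mkdir -p pics
cat > h.py <<'E'
import numpy as np, cv2
from cell import arm, capture, order, find_in, trace, mark_of
def ray(c,px):
    f=192/np.tan(np.radians(c["fovy"])/2)
    d=np.array([(px[0]-c["cx"])/f,(px[1]-c["cy"])/f,1.])
    R=np.array(c["R"]);t=np.array(c["t"])
    return -R.T@t, R.T@d
def onz(c,px,z):
    o,d=ray(c,px); return o+d*(z-o[2])/d[2]
def proj(c,X):
    f=192/np.tan(np.radians(c["fovy"])/2)
    p=np.array(c["R"])@np.array(X,float)+np.array(c["t"])
    return np.array([c["cx"]+f*p[0]/p[2],c["cy"]+f*p[1]/p[2]])
def tri(c1,p1,c2,p2):
    o1,d1=ray(c1,p1);o2,d2=ray(c2,p2)
    s=np.linalg.lstsq(np.c_[d1,-d2],o2-o1,rcond=None)[0]
    a=o1+d1*s[0];b=o2+d2*s[1]
    return (a+b)/2,np.linalg.norm(a-b)
E
python3 - <<'E'
from h import *
np.set_printoptions(precision=1,suppress=True)
S=capture("scene");D=capture("side")
ims=np.vstack([S["color"],D["color"]]);
cv2.imwrite("pics/a.png",S["color"]);cv2.imwrite("pics/b.png",D["color"])
zs=dict(vent=70,lever_pivot=70,lever_knob=170,plug_blue=18,plug_yellow=18,board=0,dryer=0,slip_cup=0,red_lid_1=0,scraper=0,rib_tool=18)
for n,z in zs.items():
    a=mark_of(S,n);b=mark_of(D,n)
    for k,(c,l) in dict(S=(S,a),D=(D,b)).items():
        for m in l[:4]: print(n,k,round(m["p"],2),np.array(m["xy"]),onz(c,m["xy"],z))
    if a and b: print("  tri",*tri(S,a[0]["xy"],D,b[0]["xy"]))
st=arm.read_state();print(st["tool_rot"],st["force"],st["gripper_width"],st["t"])
E
```

```text
vent S 0.71 [391.5 239.8] [548.9 293.4  70. ]
vent S 0.55 [201.  214.9] [ 609.6 -237.4   70. ]
vent D 0.74 [313.6 204.8] [ 735.2 -122.5   70. ]
vent D 0.7 [254.4 152.9] [557.9 277.4  70. ]
  tri [693.  186.2  25.5] 334.8486812639605
lever_pivot S 0.97 [326.4 231.9] [571.2 118.   70. ]
lever_pivot D 0.63 [251.3 152.1] [545.3 285.4  70. ]
  tri [564.3 130.8 118.5] 77.76512562185958
lever_knob S 0.7 [336.1 198.5] [534.9 123.5 170. ]
lever_knob D 0.43 [251.6 151.1] [535.   98.2 170. ]
lever_knob D 0.18 [259.3 250.8] [ 520.1 -471.6  170. ]
  tri [533.2 121.9 162. ] 9.605466042095076
plug_blue S 0.94 [144.7 260. ] [ 765.  -347.8   18. ]
plug_blue S 0.88 [179.1 166.1] [ 382.2 -406.2   18. ]
plug_blue S 0.77 [124.8 210. ] [ 615.  -487.8   18. ]
plug_blue S 0.67 [101.7 195.9] [ 581.6 -586.2   18. ]
plug_blue D 0.97 [199.  281.9] [ 352.7 -417.4   18. ]
plug_blue D 0.88 [253.4 261.4] [ 513.8 -340.    18. ]
plug_blue D 0.82 [285.  336.1] [ 574.7 -622.3   18. ]
plug_blue D 0.73 [332.3 268.5] [ 747.  -386.4   18. ]
  tri [ 498.4 -394.4 -114.9] 345.6390768515779
plug_yellow S 0.8 [228.6 210.3] [ 52
[... 559 characters left out ...]

  tri [420.8 -13.5  -4.9] 5.8456817312356995
red_lid_1 S 0.67 [267.4 292.1] [757.7  -1.8   0. ]
red_lid_1 D 0.66 [185.2 249.9] [ 300.7 -251.1    0. ]
red_lid_1 D 0.5 [316.9 207.8] [768.1 -40.5   0. ]
  tri [ 396.5    4.6 -321.3] 320.5153449347788
scraper S 0.78 [403.4 195.8] [292.  343.8   0. ]
scraper D 0.48 [195.9 160.1] [305.7 358.7   0. ]
  tri [306.4 339.8  11.4] 3.0903405130815895
rib_tool S 0.67 [198.7 224.6] [ 606.2 -250.1   18. ]
rib_tool S 0.62 [201.8 213.3] [ 561.9 -256.8   18. ]
rib_tool D 0.69 [254.8 177. ] [552.3 166.4  18. ]
rib_tool D 0.29 [250.9 151. ] [550.4 397.9  18. ]
  tri [ 604.6 -182.9  160.2] 184.95907953328103
[-2.2 -2.2  0. ] [ 0.1 -0.9  0.5] 85.44839256689563 1.2
```

View pics/a.png

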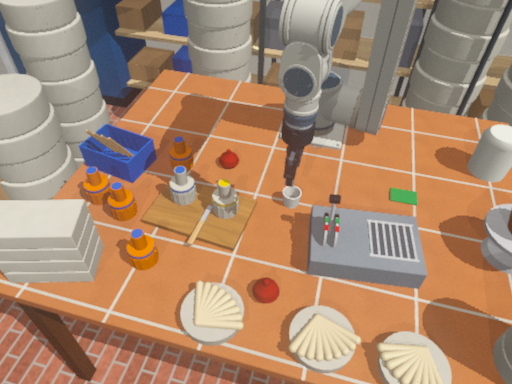

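View pics/b.png

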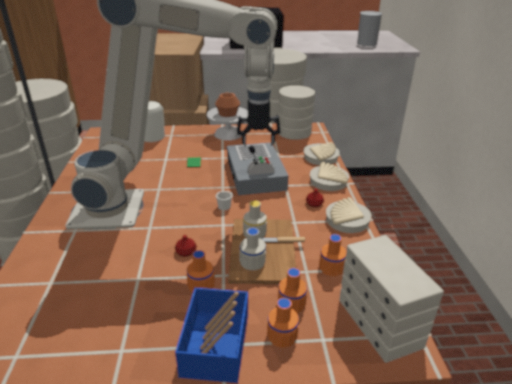

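Scene: the blue plug is at about (183,190) and yellow at (225,198), both on the board. The orange look-alikes, which I don't want, are at (181,155), (96,184), (121,201) and (142,250). The dryer is at about (365,245), its lever knob at (335,199) and the vent at (393,240). The side view shows blue at (253,250), yellow at (256,217) and the dryer at (257,168). I choose the two white plugs on the board; next, one close crop to check.

Run:
```python
from h import *
np.set_printoptions(precision=1,suppress=True)
S=capture("scene");D=capture("side")
a=cv2.resize(S["color"][150:300,130:260],None,fx=3.4,fy=3.4,interpolation=2)[:510]
b=cv2.resize(S["color"][180:300,295:435],None,fx=5.5,fy=5.5,interpolation=2)
cv2.imwrite("pics/d.png",cv2.resize(np.hstack([cv2.resize(S["color"][150:255,130:260],(390,315)),cv2.resize(D["color"][195:300,205:335],(390,315))]),None,fx=1,fy=1))
cv2.imwrite("pics/c.png",b)
# plug colour discs on top (z=18+115)
for nm,(lo,hi) in dict(blue=((100,120,60),(125,255,255)),yellow=((22,130,100),(33,255,255))).items():
  pts=[]
  for c,(x0,y0,x1,y1) in ((S,(165,160,240,220)),(D,(235,195,275,275))):
    m=cv2.inRange(cv2.cvtColor(c["color"],cv2.COLOR_BGR2HSV),lo,hi)[y0:y1,x0:x1]
    n,l,s,ce=cv2.connectedComponentsWithStats(m)
    o=sorted(range(1,n),key=lambda i:-s[i][4])[:3]
    for i in o: p=ce[i]+[x0,y0]; print(nm,s[i],p,onz(c,p,133))
for n in("plug_blue","plug_yellow"):
  for c in(S,D):
    for m in trace(c,n)[:6]: print(n,round(m["p"],2),np.array(m["bbox"]))
# dryer top fit: mask
for c in (S,D):
  m=trace(c,"dryer")[0]; print(m["p"],m["bbox"])
  k=m["pixels"].astype(np.uint8)
  cc=max(cv2.findContours(k,0,2)[0],key=cv2.contourArea)
  print(cv2.approxPolyDP(cc,3,True)[:,0].tolist())
```

```text
blue [10  7  9  6 45] [179.2 169.4] [ 510.1 -338.2  133. ]
blue [14 34  8  5 35] [252.4 230.9] [ 510.7 -338.2  133. ]
yellow [54 19 11  7 58] [223.8 182.3] [ 524.6 -194.5  133. ]
yellow [51 43 16  4 20] [223.8 204.8] [ 607.9 -166.9  133. ]
yellow [68 41  3  3  3] [234. 202.] [ 590.3 -143.4  133. ]
yellow [16  6  7  5 26] [254.5 202.9] [ 526.4 -192.5  133. ]
plug_blue 0.93 [106.2 181.8 136.  222.3]
plug_blue 0.86 [168.9 163.5 197.6 207. ]
plug_blue 0.73 [165.4 135.3 194.3 171.3]
plug_blue 0.71 [128.  229.6 154.2 270.6]
plug_blue 0.64 [ 84.2 165.1 109.8 205.5]
plug_blue 0.92 [277.4 269.6 309.8 317.7]
plug_blue 0.75 [321.4 233.8 346.6 276.3]
plug_blue 0.61 [186.2 248.6 214.7 290.2]
plug_blue 0.26 [247.7 145.2 256.  158.6]
plug_yellow 0.6 [213.7 179.2 235.6 216.8]
plug_yellow 0.77 [243.4 197.3 265.7 236.2]
0.72 [308.4, 191.0, 425.9, 288.9]
[[312, 206], [307, 272], [392, 285], [420, 284], [425, 272], [413, 216], [336, 208], [338, 196], [333, 194], [329, 196], [330, 207]]
0.78 [225.8, 145.1, 290.5, 195.1]
[[228, 147], [238, 193], [288, 188], [288, 173], [269, 143]]
```

View pics/c.png

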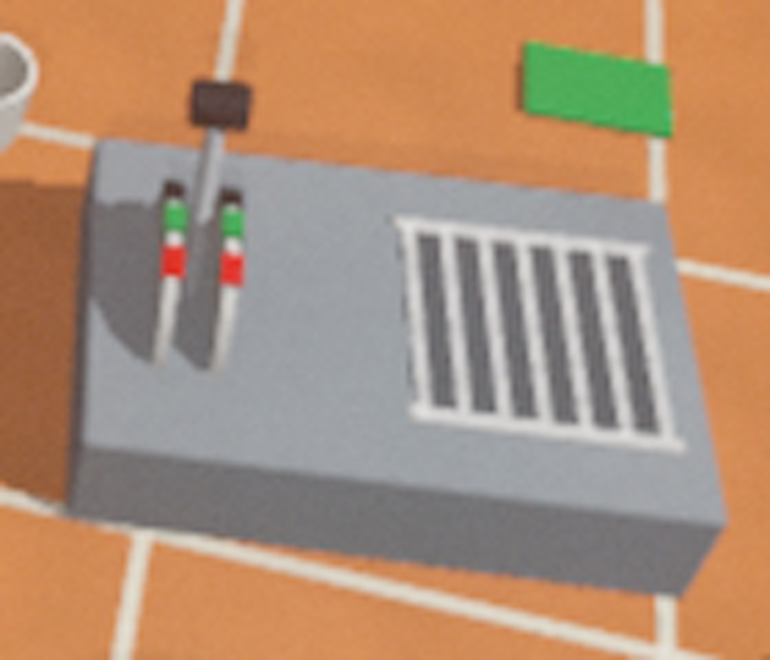

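View pics/d.png

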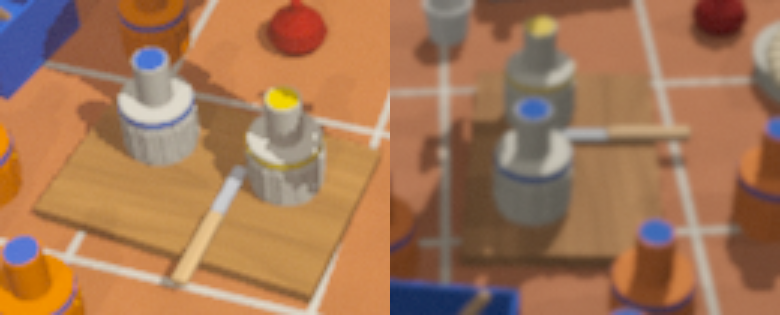

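The left crop shows the dryer top corners, the lever leaning toward the robot (black, box -x) and the grille at crop (540,330). The right one confirms the white blue-disc plug and the white yellow-disc plug on the board. Next I'll fit the dryer pose.

Run:
```python
from h import *
from scipy.optimize import least_squares
np.set_printoptions(precision=1,suppress=True)
S=capture("scene")
u=lambda p:np.array(p)/5.5+[295,180]-0.4
obs=[((-100,-150,70),(97,140)),((-100,150,70),(665,200)),((100,150,70),(723,522)),((100,-150,70),(82,445)),((100,-150,0),(70,517)),((100,150,0),(683,597)),
((-60,10,70),(397,218)),((-60,130,70),(645,246)),((60,130,70),(683,447)),((60,10,70),(415,412))]
def W(q,L):
    c,s=np.cos(q[2]),np.sin(q[2]);return np.array([q[0]+c*L[0]-s*L[1],q[1]+s*L[0]+c*L[1],L[2]])
r=least_squares(lambda q:np.concatenate([proj(S,W(q,L))-u(p) for L,p in obs]),[550,220,0.1],x_scale=[10,10,.1])
q=r.x;print(q,np.degrees(q[2]));print(r.fun.reshape(-1,2))
for a in(-.5,-.45,-.4,0):
  k=W(q,(105*np.sin(a),-100,70+105*np.cos(a)));print(a,k,proj(S,k))
print("knob seen",u((220,105)),"pivot",W(q,(0,-100,70)),"vent",W(q,(0,70,70)))
st=arm.read_state()
from scipy.spatial.transform import Rotation as R
print(R.from_rotvec(st["tool_rot"]).as_matrix(),st["position"])
```

```text
[556.8 223.6   0.1] 7.545582359899839
[[-0.4 -1.3]
 [ 0.3 -0.7]
 [ 1.8 -0.2]
 [ 0.  -0.8]
 [-0.9  0.8]
 [ 0.3  0.5]
 [ 0.8  1. ]
 [-1.2  0.8]
 [-1.5 -0.6]
 [ 0.7  0.2]]
-0.5 [520.  117.9 162.1] [334.2 196.2]
-0.45 [524.6 118.5 164.5] [334.3 196.8]
-0.4 [529.4 119.1 166.7] [334.5 197.6]
0 [569.9 124.5 175. ] [335.2 206.8]
knob seen [334.6 198.7] pivot [569.9 124.5  70. ] vent [547.6 293.   70. ]
[[ 0.  1. -0.]
 [ 1. -0. -0.]
 [-0. -0. -1.]] [550.   -0.  248.3]
```

Request:
jog_arm:
  deltas:
    - [1,0.03,-0.005,0,-4]
    - [1,0.03,-0.005,0,0]
    - [1,0.03,-0.005,0,0]
    - [1,0.029,-0.005,0,0]
    - [1,0,0,0,-8.5]
    - [1,0,0,0,-8.5]
    - [1,0,0,0,-8.5]
    - [1,0,0,0,-8.5]

```text
t: 2.45
position: [523.8, 117.9, 248.3]
tool_rot: [1.368, 2.828, -0.0]
force: [-0.4, 1.6, 0.3]
gripper_width: 85.4
gripper_force: 0.0
```

Request:
jog_arm:
  deltas:
    - [1,0,0,0,-8.5]
    - [1,0,0,0,-8.5]
    - [1,0,0,0,-8.5]
    - [1,0,0,0,-8.5]
    - [1,0,0,0,-8.5]
    - [1,0,0,0,-8.5]
    - [1,0,0,0,-8.5]
    - [1,0,0,0,0]

```text
t: 3.25
position: [523.8, 117.7, 248.3]
tool_rot: [0.209, -3.135, 0.0]
force: [0.7, 0.1, 0.0]
gripper_width: 85.7
gripper_force: 0.0
```

```bash
cat > s.py <<'E'
from h import *
from scipy.spatial.transform import Rotation as R
np.set_printoptions(precision=2,suppress=True)
def st():
    s=arm.read_state();M=R.from_rotvec(s["tool_rot"]).as_matrix()
    print("t",round(s["t"],2),"pos",s["position"],"tx ang",np.degrees(np.arctan2(M[1,0],M[0,0])).round(2),"z",M[:,2],"F",s["force"],"w",round(s["gripper_width"],1),"gf",s["gripper_force"],"q",s["joint_pos"])
    return s,M
def to(X):
    s,M=st(); print("tool shift",M.T@(np.array(X)-s["position"]))
E
python3 - <<'E'
from s import *
to((529,119,165))
W_=capture("wrist");cv2.imwrite("pics/w1.png",W_["color"])
S=capture("scene")
for c in (W_,S):
  for n in("lever_knob","lever_pivot","vent"):
    for m in mark_of(c,n)[:2]: print(n,m["p"],np.array(m["xy"]),onz(c,m["xy"],167 if n=="lever_knob" else 70))
E
```

```text
t 3.25 pos [523.8  117.75 248.28] tx ang -172.37 z [-0. -0. -1.] F [0.75 0.11 0.05] w 85.7 gf 0.0 q [ 0.06  0.24 -0.01  1.33 -0.   -0.07]
tool shift [-5.33  0.55 83.28]
lever_knob 0.69 [252.1 223.8] [535.73 117.97 167.  ]
lever_pivot 0.89 [253.1 218.1] [572.74 123.6   70.  ]
vent 0.92 [419.  217.3] [549.38 292.51  70.  ]
vent 0.26 [251.8 222.4] [577.7 122.9  70. ]
lever_knob 0.73 [334.9 199.7] [537.18 121.11 167.  ]
lever_pivot 0.6 [328.2 231.2] [567.32 122.44  70.  ]
lever_pivot 0.26 [198.8 225.5] [ 648.1  -229.62   70.  ]
vent 0.55 [390.8 240.7] [552.64 291.6   70.  ]
```

View pics/w1.png

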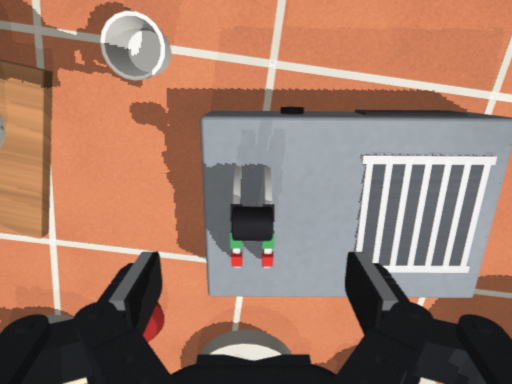

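The wrist view shows the knob at (252,223), a little nearer upright than assumed (world x about 535). The green and red blocks are visible below it and the grille is at (428,213). Descending to pinch.

Request:
jog_arm:
  deltas:
    - [1,-0.0115,0.001,0.02,0]
    - [1,0,0,0.03,0]
    - [1,0,0,0.02,0]
    - [1,0,0,0.009,0]
    - [0,0,0,0,0]
    - [-0.6,0,0,0,0]
    - [-1,0,0,0,0]
    - [-1,0,0,0,0]

```text
t: 4.45
position: [535.6, 119.5, 170.4]
tool_rot: [-0.205, 3.133, -0.003]
force: [-2.5, -36.2, 21.8]
gripper_width: 28.2
gripper_force: 18.9
```

Run:
```python
from s import *
from scipy.optimize import least_squares
s,M=st()
W_=capture("wrist");cv2.imwrite("pics/w2.png",W_["color"])
S=capture("scene")
for c in (W_,S):
  for n in("lever_knob",):
    for m in mark_of(c,n)[:2]: print(n,m["p"],np.array(m["xy"]),onz(c,m["xy"],169))
```

```text
t 4.45 pos [535.62 119.54 170.45] tx ang -172.53 z [ 0. -0. -1.] F [ -2.53 -36.2   21.85] w 28.2 gf 18.930417895317078 q [ 0.07  0.29 -0.14  1.14 -0.   -0.06]
lever_knob 0.91 [253.3 269.3] [534.08 118.78 169.  ]
lever_knob 0.74 [336.5 198.2] [532.47 124.46 169.  ]
lever_knob 0.37 [230.1 164.4] [ 484.16 -187.28  169.  ]
```

View pics/w2.png

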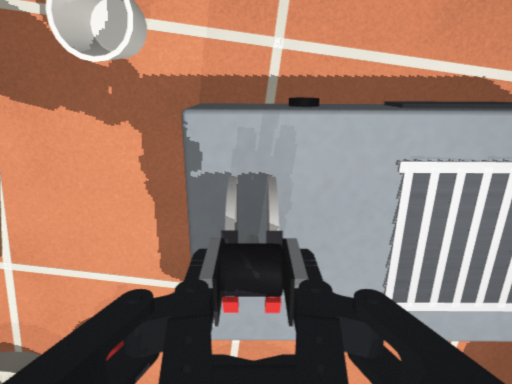

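The view shows the knob between the pads at (252,268). There is a -36 N side force, so I'll ease the tool toward -y.

Request:
jog_arm:
  deltas:
    - [-1,0,0,0,0]
    - [-1,0,0,0,0]

```text
t: 4.85
position: [535.7, 118.7, 170.8]
tool_rot: [-0.203, 3.133, -0.005]
force: [-0.6, -9.7, 6.7]
gripper_width: 26.9
gripper_force: 59.7
```

Request:
jog_arm:
  deltas:
    - [-1,-0.007,0,-0.0022,0]
    - [-1,-0.006,0,-0.0014,0]
    - [-1,-0.0073,0,-0.0012,0]
    - [-1,-0.0063,0,-0.0006,0]
    - [-1,-0.0073,0,-0.0003,0]
    - [-1,0,0,0,0]
    - [-1,0,0,0,0]

```text
t: 5.55
position: [568.8, 122.9, 175.8]
tool_rot: [-0.203, 3.135, -0.005]
force: [-1.3, -10.1, 3.1]
gripper_width: 26.7
gripper_force: 59.2
```

Run:
```python
from s import *
s,M=st()
W_=capture("wrist");S=capture("scene")
cv2.imwrite("pics/e.png",np.hstack([W_["color"][150:350,150:400].repeat(2,0).repeat(2,1)[:, :400],cv2.resize(S["color"][180:230,310:360],(400,400),interpolation=2)]))
for c in (W_,S):
  for n in("lever_knob","lever_pivot"):
    for m in mark_of(c,n)[:2]: print(n,m["p"],np.array(m["xy"]),onz(c,m["xy"],175 if n=="lever_knob" else 70))
```

```text
t 5.55 pos [568.76 122.91 175.78] tx ang -172.59 z [ 0. -0. -1.] F [ -1.27 -10.07   3.13] w 26.7 gf 59.233235120773315 q [ 0.07  0.34 -0.05  1.18 -0.   -0.06]
lever_knob 0.95 [253.5 262.4] [563.27 121.72 175.  ]
lever_pivot 0.66 [254.5 200. ] [571.67 123.33  70.  ]
lever_knob 0.67 [336.6 204.9] [562.38 127.23 175.  ]
lever_pivot 0.6 [328.1 227.2] [553.11 120.28  70.  ]
```

View pics/e.png

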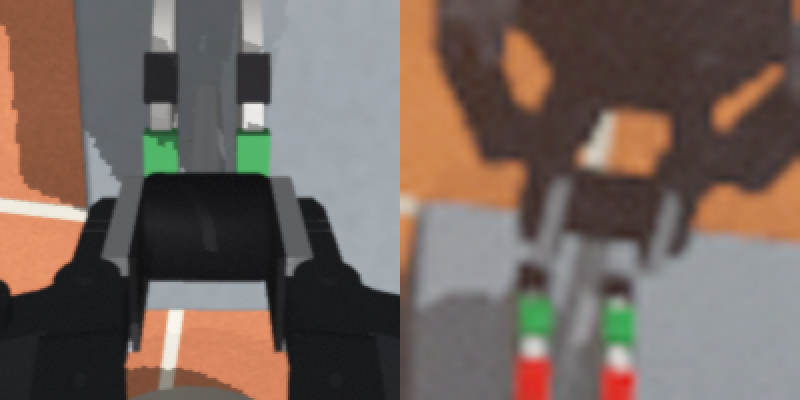

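The lever is close to upright, with the knob between the pads and green blocks just behind it. I'll open, lift and measure its angle.

Request:
jog_arm:
  deltas:
    - [0,0,0,0,0]
    - [1,0,0,0,0]
    - [1,0,0,0,0]
    - [1,0,0,-0.03,0]
    - [1,0,0,-0.04,0]
    - [1,0.02,0,-0.04,0]
    - [1,0.04,0,0,0]
    - [1,0,0,0,0]

```text
t: 6.65
position: [506.0, 117.0, 286.8]
tool_rot: [-0.207, 3.133, 0.0]
force: [1.1, -0.1, -0.1]
gripper_width: 85.8
gripper_force: 0.0
```

```bash
cat > lev.py <<'E'
from s import *
st()
cs=[capture(n) for n in("wrist","scene","side")]
q=(556.8,223.6,np.radians(7.55))
def W(L):
    c,s=np.cos(q[2]),np.sin(q[2]);return np.array([q[0]+c*L[0]-s*L[1],q[1]+s*L[0]+c*L[1],L[2]])
def box(X):
    c,s=np.cos(q[2]),np.sin(q[2]);d=X-np.array([q[0],q[1],0]);return np.array([c*d[0]+s*d[1],-s*d[0]+c*d[1],X[2]])
for i,c in enumerate(cs):
  hsv=cv2.cvtColor(c["color"],cv2.COLOR_BGR2HSV)
  for a,lo,hi in((0,(45,90,60),(80,255,255)),(.45,(0,150,100),(6,255,255))):
    p0=proj(c,W((57*np.sin(a),-100,70+57*np.cos(a)))).astype(int)
    m=cv2.inRange(hsv,lo,hi);k=np.zeros_like(m);r=28 if i==0 else 12
    k[max(p0[1]-r,0):p0[1]+r,max(p0[0]-r,0):p0[0]+r]=1;ys,xs=np.nonzero(m*k)
    if len(xs):
      p=((xs.min()+xs.max())/2,ys.mean());print(i,"block",a,p0,len(xs),np.array(p),"box xy",box(onz(c,p,70+55*np.cos(a))),"want x",55*np.sin(a))
  p0=proj(c,W((0,-100,175)))
  for n,z in(("lever_knob",175),("vent",70)):
    for m in mark_of(c,n)[:1]: print(i,n,round(m["p"],2),m["xy"],"box",box(onz(c,m["xy"],z)))
    for m in trace(c,n)[:1]: print("   bbox",m["bbox"])
  f=6 if i else 3;h=400//f//2;x,y=p0.astype(int)
  im=cv2.copyMakeBorder(c["color"],99,99,99,99,0)[y+99-h:y+99+h,x+99-h:x+99+h]
  cs[i]["crop"]=cv2.resize(im,(400,400),interpolation=2);print("crop origin",x-h,y-h,"scale",400/(2*h))
cv2.imwrite("pics/f.png",np.hstack([cs[0]["crop"],cs[1]["crop"]]))
E
python3 lev.py
```

```text
t 6.65 pos [506.02 116.96 286.81] tx ang -172.46 z [ 0.  0. -1.] F [ 1.1  -0.07 -0.09] w 85.8 gf 0.0 q [ 0.07  0.2   0.04  1.41  0.   -0.07]
0 block 0 [252 239] 288 [250.5 237.5] box xy [  -1.01 -102.32  125.  ] want x 0.0
0 block 0.45 [252 258] 23 [250.5  254.04] box xy [  20.68 -102.45  119.52] want x 23.923104376117664
0 lever_knob 0.78 [248.5, 258.9] box [  -6.33 -103.6   175.  ]
   bbox [234.2, 210.4, 267.2, 275.5]
0 vent 0.62 [399.1, 218.1] box [ 2.06 69.54 70.  ]
   bbox [205.8, 119.8, 483.6, 290.0]
crop origin 186 199 scale 3.0303030303030303
1 block 0 [332 218] 28 [331.5  219.93] box xy [   2.56 -101.43  125.  ] want x 0.0
1 block 0.45 [331 227] 34 [331.   227.71] box xy [  25.06 -101.98  119.52] want x 23.923104376117664
1 lever_knob 0.63 [333.6, 205.5] box [  -3.82 -104.02  175.  ]
   bbox [329.5, 199.9, 344.3, 234.2]
1 vent 0.8 [391.4, 241.1] box [ 5.96 69.44 70.  ]
   bbox [305.6, 199.2, 427.2, 286.7]
crop origin 302 173 scale 6.0606060606060606
2 block 0 [260 157] 2 [261.5 161. ] box xy [  -0.06 -122.41  125.  ] want x 0.0
2 lever_knob 0.5 [260.0, 146.5] box [ -1.62 -99.56 175.  ]
   bbox [254.5, 142.4, 261.6, 159.4]
2 vent 0.58 [252.8, 154.6] box [-1.48 39.28 70.  ]
   bbox [227.1, 140.5, 287.5, 192.0]
crop origin 227 113 scale 6.0606060606060606
```

View pics/f.png

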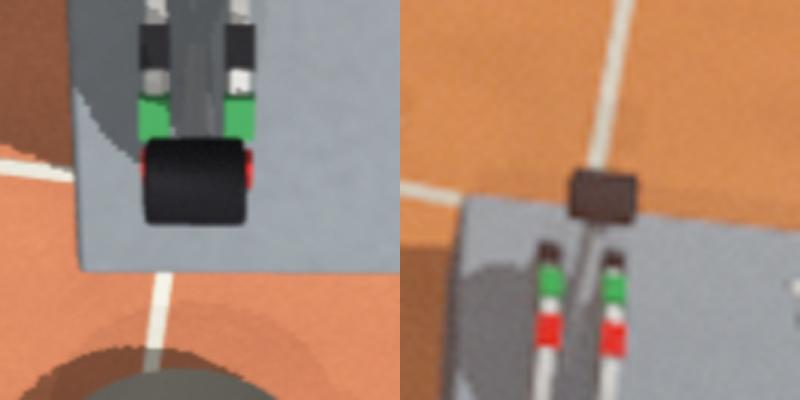

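The wrist crop puts the knob centre at about (251,259), and the scene view at (335.5,205.5). Relative to the green blocks it is about 5.5 mm short of upright, roughly -0.05 rad. I'll re-pinch and nudge it.

Request:
jog_arm:
  deltas:
    - [1,-0.03,-0.001,0,0]
    - [1,-0.03,0,0,0]
    - [1,-0.001,0,0.04,0]
    - [1,0,0,0.04,0]
    - [1,0,0,0.0315,0]
    - [1,0,0,0,0]
    - [-0.5,0,0,0,0]
    - [-1,0,0,0,0]

```text
t: 8.2
position: [570.8, 123.9, 175.6]
tool_rot: [-0.205, 3.132, 0.0]
force: [0.1, 1.2, -0.2]
gripper_width: 59.1
gripper_force: 0.0
```

Request:
jog_arm:
  deltas:
    - [-1,0,0,0,0]
    - [-1,0,0,0,0]
    - [-1,0,0,0,0]
    - [-1,-0.003,0,0,0]
    - [-1,-0.003,0,0,0]
    - [-1,0,0,0,0]
    - [-1,0,0,0,0]

```text
t: 8.9
position: [575.6, 123.7, 175.1]
tool_rot: [-0.205, 3.134, -0.003]
force: [-3.0, -5.5, 9.2]
gripper_width: 26.9
gripper_force: 60.1
```

Request:
jog_arm:
  deltas:
    - [0,0,0,0,0]
    - [1,0,0,0,0]
    - [1,0,0,0,0]
    - [1,0,0,-0.03,0]
    - [1,0,0,-0.04,0]
    - [1,0.02,0,-0.04,0]
    - [1,0.04,0,0,0]
    - [1,0,0,0,0]

```text
t: 9.7
position: [513.1, 116.8, 285.1]
tool_rot: [-0.206, 3.134, 0.0]
force: [-0.1, -0.2, 0.1]
gripper_width: 85.3
gripper_force: 0.0
```

```bash
python3 lev.py
python3 - <<'E'
from s import *
to((510.4,-338.2,250))
E
```

```text
t 9.7 pos [513.08 116.8  285.12] tx ang -172.47 z [ 0.  0. -1.] F [-0.08 -0.2   0.09] w 85.3 gf 0.0 q [ 0.06  0.21  0.05  1.41  0.   -0.07]
0 block 0 [253 233] 298 [251.   231.75] box xy [  -1.2  -102.91  125.  ] want x 0.0
0 block 0.45 [253 253] 24 [251.5  249.25] box xy [  21.11 -102.51  119.52] want x 23.923104376117664
0 lever_knob 0.66 [251.9, 254.3] box [  -4.72 -101.84  175.  ]
   bbox [234.7, 207.4, 269.9, 275.7]
0 vent 0.88 [400.2, 214.2] box [ 3.39 68.14 70.  ]
   bbox [204.1, 111.9, 489.3, 286.2]
crop origin 188 193 scale 3.0303030303030303
1 block 0 [332 218] 26 [331.5  219.96] box xy [   2.68 -101.43  125.  ] want x 0.0
1 block 0.45 [331 227] 35 [331.   227.63] box xy [  24.79 -101.98  119.52] want x 23.923104376117664
1 lever_knob 0.59 [338.7, 204.1] box [-10.81 -90.81 175.  ]
   bbox [327.7, 200.5, 341.9, 234.8]
1 vent 0.74 [389.6, 239.0] box [-0.65 65.33 70.  ]
   bbox [304.3, 198.7, 424.8, 288.2]
crop origin 302 173 scale 6.0606060606060606
2 block 0 [260 157] 1 [261. 161.] box xy [  -1.92 -122.06  125.  ] want x 0.0
2 lever_knob 0.41 [258.4, 150.0] box [ -13.52 -126.98  175.  ]
   bbox [256.8, 142.4, 263.2, 157.7]
2 vent 0.89 [256.0, 146.1] box [ 27.54 114.76  70.  ]
   bbox [229.9, 144.5, 290.0, 193.6]
crop origin 227 113 scale 6.0606060606060606
t 10.45 pos [516.35 116.75 283.4 ] tx ang -172.5 z [-0.  0. -1.] F [-0.24 -1.43  0.95] w 85.4 gf 0.0 q [ 0.06  0.22  0.05  1.41  0.   -0.07]
tool shift [  65.29 -450.28   33.39]
```

View pics/f.png

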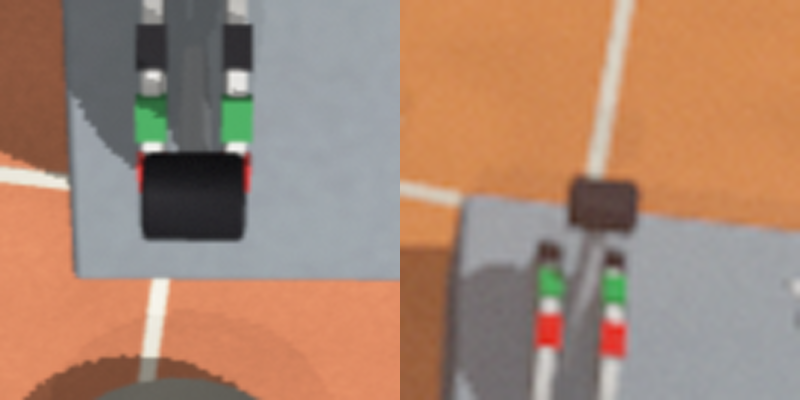

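The knob now sits at the green blocks' level (wrist about (252,258), scene (335.5,206.8)), within about 1 mm of upright. Moving to the blue plug.

Request:
jog_arm:
  deltas:
    - [1,0.005,-0.03,0,0]
    - [1,0.008,-0.045,0,0]
    - [1,0.008,-0.045,0,0]
    - [1,0.008,-0.045,0,0]
    - [1,0.008,-0.045,0,0]
    - [1,0.008,-0.045,0,0]
    - [1,0.008,-0.045,0,0]
    - [1,0.008,-0.045,0,0]

```text
t: 11.25
position: [500.4, -235.2, 283.7]
tool_rot: [-0.205, 3.134, -0.0]
force: [0.5, 0.6, 0.2]
gripper_width: 85.7
gripper_force: 0.0
```

Request:
jog_arm:
  deltas:
    - [1,0.004,-0.045,0.02,0]
    - [1,0,-0.04,0.02,0]
    - [1,0,-0.02,0.01,0]
    - [1,0,0,0,0]
    - [1,0,0,0,0]
    - [1,0,0,0,0]

```text
t: 11.85
position: [510.9, -336.8, 234.5]
tool_rot: [-0.207, 3.134, -0.001]
force: [0.0, 0.2, 0.7]
gripper_width: 85.8
gripper_force: 0.0
```

```bash
cat > pl.py <<'E'
from s import *
def disc(c,nm,X,r):
    lo,hi=dict(blue=((100,120,60),(125,255,255)),yellow=((22,130,100),(33,255,255)))[nm]
    p0=proj(c,X).astype(int);m=cv2.inRange(cv2.cvtColor(c["color"],cv2.COLOR_BGR2HSV),lo,hi)
    k=np.zeros_like(m);k[max(p0[1]-r,0):p0[1]+r,max(p0[0]-r,0):p0[0]+r]=1
    n,l,s,ce=cv2.connectedComponentsWithStats(m*k)
    if n<2: return print("none at",p0)
    i=1+s[1:,4].argmax();print(nm,s[i],ce[i],onz(c,ce[i],X[2]))
def both(zb=133,zy=133,b=(510.4,-338.2),y=(525.5,-193.5)):
    for n in("wrist","scene","side"):
        c=capture(n);r=90 if n=="wrist" else 12
        print(n);disc(c,"blue",(*b,zb),r);disc(c,"yellow",(*y,zy),r)
E
python3 - <<'E'
from pl import *
to((510.4,-338.2,110)); both()
E
```

```text
t 11.85 pos [ 510.85 -336.81  234.48] tx ang -172.44 z [ 0. -0. -1.] F [0.05 0.23 0.7 ] w 85.8 gf 0.0 q [-0.72  0.37  0.15  1.35  0.   -0.85]
tool shift [  0.74  -1.24 124.48]
wrist
blue [ 232  177   40   38 1205] [251.08 195.42] [ 508.96 -339.3   133.  ]
yellow [ 412  220   38   35 1024] [430.57 236.69] [ 524.54 -195.35  133.  ]
scene
blue [175 167   9   6  43] [179.3  169.37] [ 509.77 -338.18  133.  ]
yellow [219 179  10   7  60] [223.77 182.05] [ 523.81 -194.72  133.  ]
side
blue [249 229   8   5  35] [252.43 230.94] [ 510.69 -338.2   133.  ]
none at [254 203]
```

Request:
jog_arm:
  deltas:
    - [1,0.001,-0.002,0.03,0]
    - [1,0,0,0.035,0]
    - [1,0,0,0.03,0]
    - [1,0,0,0.02,0]
    - [1,0,0,0.01,0]
    - [1,0,0,0,0]
    - [-0.5,0,0,0,0]
    - [-1,0,0,0,0]

```text
t: 12.8
position: [510.4, -340.4, 110.0]
tool_rot: [-0.206, 3.133, -0.003]
force: [-0.1, 0.1, 0.9]
gripper_width: 58.9
gripper_force: 0.0
```

Request:
jog_arm:
  deltas:
    - [-1,0,0,0,0]
    - [-1,0,0,0,0]
    - [-1,0,0,0,0]
    - [-1,0,0,0,0]

```text
t: 13.2
position: [510.2, -339.9, 109.5]
tool_rot: [-0.206, 3.134, -0.001]
force: [0.2, 2.5, 6.4]
gripper_width: 35.0
gripper_force: 58.9
```

Request:
jog_arm:
  deltas:
    - [-1,0,0,-0.005,0]
    - [-1,0,0,-0.015,0]
    - [-1,0,0,-0.02,0]
    - [-1,0,0,-0.02,0]
    - [-1,0,0,-0.02,0]
    - [-1,0,0,-0.01,0]
    - [-1,0,0,0,0]
    - [-1,0,0,0,0]

```text
t: 14.0
position: [509.6, -339.8, 197.5]
tool_rot: [0.205, -3.134, -0.001]
force: [-0.4, 0.9, -5.9]
gripper_width: 35.1
gripper_force: 60.9
```

Request:
jog_arm:
  deltas:
    - [-1,0,0,0,0]
    - [-1,0,0,0,0]
    - [-1,0,0,0,0]
    - [-1,0,0,0,0]
    - [-1,0,0,0,0]
    - [-1,0,0,0,0]
    - [-1,0,0,0,0]
    - [-1,0,0,0,0]

```text
t: 14.8
position: [509.9, -340.0, 198.5]
tool_rot: [-0.205, 3.135, -0.0]
force: [0.2, 1.0, -5.0]
gripper_width: 34.6
gripper_force: 60.9
```

Request:
jog_arm:
  deltas:
    - [-1,0,0,0,0]
    - [-1,0,0,0,0]
    - [-1,0,0,0,0]

```text
t: 15.1
position: [509.9, -340.0, 198.5]
tool_rot: [-0.205, 3.135, -0.0]
force: [0.1, -0.7, -5.9]
gripper_width: 34.8
gripper_force: 60.9
```

Run:
```python
from pl import *
f=[]
for i in range(8):
    c=capture("scene");s=arm.read_state();f.append(s["force"][2])
print("Fz",np.mean(f),np.std(f),"tq",s["torque"]);st();disc(c,"blue",(509.7,-338.7,223),14);disc(capture("side"),"blue",(509.7,-338.7,223),14)
```

```text
Fz -4.943210400722904 0.5154507213267161 tq [ 0.02 -0.03 -0.03]
t 15.5 pos [ 509.86 -340.01  198.48] tx ang -172.5 z [ 0.  0. -1.] F [-0.13  0.6  -5.19] w 34.8 gf 60.85369348526001 q [-0.72  0.38  0.08  1.26  0.   -0.86]
blue [171 139   9  10  49] [175.12 145.1 ] [ 507.48 -340.76  223.  ]
blue [249 205   2   3   4] [249.5 206. ] [ 502.08 -341.35  223.  ]
```

Blue weighs about 5 N (0.5 kg), so it is likely the damp one. Setting it back.

Request:
jog_arm:
  deltas:
    - [-1,0,0,0.015,0]
    - [-1,0,0,0.02,0]
    - [-1,0,0,0.02,0]
    - [-1,0,0,0.015,0]
    - [-1,0,0,0.01,0]
    - [-1,0,0,0.005,0]
    - [-1,0,0,0.002,0]
    - [-1,0,0,0.001,0]

```text
t: 16.35
position: [510.1, -340.2, 110.9]
tool_rot: [-0.205, 3.134, -0.001]
force: [-0.7, -1.0, -4.6]
gripper_width: 34.7
gripper_force: 60.6
```

Request:
jog_arm:
  deltas:
    - [-1,0,0,0.001,0]
    - [-1,0,0,0,0]
    - [-1,0,0,0,0]

```text
t: 16.65
position: [510.0, -340.1, 109.9]
tool_rot: [-0.206, 3.134, -0.001]
force: [-1.3, -0.5, -4.9]
gripper_width: 34.8
gripper_force: 60.6
```

Not touching yet, so I'll lower slowly until the force changes.

Request:
jog_arm:
  deltas:
    - [-1,0,0,0.0007,0]
    - [-1,0,0,0,0]
    - [-1,0,0,0,0]

```text
t: 16.95
position: [510.0, -340.1, 109.5]
tool_rot: [-0.205, 3.134, -0.001]
force: [-1.6, 1.9, 3.8]
gripper_width: 34.8
gripper_force: 61.5
```

Request:
jog_arm:
  deltas:
    - [-1,0,0,0.0007,0]
    - [-1,0,0,0,0]
    - [-1,0,0,0,0]

```text
t: 17.25
position: [510.1, -340.0, 109.4]
tool_rot: [-0.206, 3.134, -0.002]
force: [-1.3, 3.2, 8.9]
gripper_width: 34.8
gripper_force: 62.3
```

Seated. Release, rise and go to yellow.

Request:
jog_arm:
  deltas:
    - [-0.3,0,0,0,0]
    - [0.5,0,0,0,0]
    - [1,0,0,0,0]
    - [1,0,0,0,0]
    - [1,0,0,-0.02,0]
    - [1,0,0,-0.04,0]
    - [1,0,0,-0.04,0]
    - [1,0,0,-0.02,0]

```text
t: 18.05
position: [510.5, -340.6, 231.5]
tool_rot: [-0.205, 3.132, -0.005]
force: [0.0, -0.8, -0.6]
gripper_width: 85.8
gripper_force: 0.0
```

Request:
jog_arm:
  deltas:
    - [1,0,0.04,0,0]
    - [1,0,0.04,0,0]
    - [1,0.0,0.04,0,0]
    - [1,-0.02,0.025,0,0]
    - [1,-0.01,0,0,0]
    - [1,0,0,0,0]
    - [1,0,0,0,0]

```text
t: 18.75
position: [520.7, -193.0, 227.7]
tool_rot: [0.205, -3.134, -0.0]
force: [0.5, -0.4, -0.5]
gripper_width: 85.5
gripper_force: 0.0
```

Run:
```python
from pl import *
to((524.5,-195,110)); both()
```

```text
t 18.75 pos [ 520.72 -193.04  227.68] tx ang -172.51 z [-0. -0. -1.] F [ 0.49 -0.36 -0.54] w 85.5 gf 0.0 q [-0.51  0.27 -0.01  1.29 -0.   -0.64]
tool shift [ -3.56  -2.44 117.68]
wrist
blue [  27  139   44   43 1454] [ 48.4  160.06] [ 508.64 -340.26  133.  ]
yellow [ 230  187   41   39 1231] [249.83 205.9 ] [ 524.51 -195.6   133.  ]
scene
blue [175 167   9   6  43] [179.12 169.35] [ 509.83 -338.75  133.  ]
yellow [219 179  10   7  60] [223.77 182.05] [ 523.81 -194.72  133.  ]
side
blue [249 229   8   5  34] [252.35 231.  ] [ 510.46 -338.46  133.  ]
yellow [251 201   7   5  25] [254.48 202.68] [ 526.5  -191.29  133.  ]
```

Request:
jog_arm:
  deltas:
    - [1,-0.0035,-0.002,0.02,0]
    - [1,0,0,0.035,0]
    - [1,0,0,0.03,0]
    - [1,0,0,0.02,0]
    - [1,0,0,0.013,0]
    - [1,0,0,0,0]
    - [-0.5,0,0,0,0]
    - [-1,0,0,0,0]

```text
t: 19.7
position: [524.7, -194.4, 111.0]
tool_rot: [-0.205, 3.134, -0.001]
force: [-0.1, -0.8, 0.7]
gripper_width: 59.0
gripper_force: 0.0
```

Request:
jog_arm:
  deltas:
    - [-1,0,0,0,0]
    - [-1,0,0,0,0]
    - [-1,0,0,0,0]
    - [-1,0,0,0,0]

```text
t: 20.1
position: [524.8, -194.2, 111.0]
tool_rot: [-0.205, 3.133, -0.002]
force: [-1.1, -1.9, 7.7]
gripper_width: 34.7
gripper_force: 59.2
```

Request:
jog_arm:
  deltas:
    - [-1,0,0,-0.005,0]
    - [-1,0,0,-0.015,0]
    - [-1,0,0,-0.02,0]
    - [-1,0,0,-0.02,0]
    - [-1,0,0,-0.02,0]
    - [-1,0,0,-0.01,0]
    - [-1,0,0,0,0]
    - [-1,0,0,0,0]

```text
t: 20.9
position: [524.1, -193.6, 199.3]
tool_rot: [0.206, -3.134, -0.001]
force: [-0.7, -0.4, -3.9]
gripper_width: 34.6
gripper_force: 60.4
```

Request:
jog_arm:
  deltas:
    - [-1,0,0,0,0]
    - [-1,0,0,0,0]
    - [-1,0,0,0,0]
    - [-1,0,0,0,0]
    - [-1,0,0,0,0]
    - [-1,0,0,0,0]
    - [-1,0,0,0,0]
    - [-1,0,0,0,0]

```text
t: 21.7
position: [524.4, -193.9, 200.1]
tool_rot: [-0.205, 3.135, -0.0]
force: [-0.5, -0.4, -4.6]
gripper_width: 35.0
gripper_force: 60.4
```

Request:
jog_arm:
  deltas:
    - [-1,0,0,0,0]
    - [-1,0,0,0,0]
    - [-1,0,0,0,0]

```text
t: 22.0
position: [524.4, -193.8, 200.1]
tool_rot: [0.205, -3.135, -0.0]
force: [1.1, 0.9, -2.6]
gripper_width: 34.6
gripper_force: 60.4
```

Run:
```python
from pl import *
f=[]
for i in range(6):
    c=capture("scene");s=arm.read_state();f.append(s["force"][2])
print("Fz",np.mean(f),np.std(f));st()
```

```text
Fz -3.1190132780881155 0.6275126688307826
t 22.3 pos [ 524.4  -193.84  200.07] tx ang -172.5 z [-0.  0. -1.] F [ 0.22  0.24 -3.21] w 34.4 gf 60.4129958152771 q [-0.5   0.29 -0.06  1.22  0.   -0.64]
```

Yellow reads 3.1 N against blue's 4.9 N, so blue is damp. Setting yellow back.

Request:
jog_arm:
  deltas:
    - [-1,0,0,0.015,0]
    - [-1,0,0,0.02,0]
    - [-1,0,0,0.02,0]
    - [-1,0,0,0.015,0]
    - [-1,0,0,0.01,0]
    - [-1,0,0,0.005,0]
    - [-1,0,0,0.002,0]
    - [-1,0,0,0.001,0]

```text
t: 23.1
position: [524.7, -194.0, 112.5]
tool_rot: [-0.205, 3.134, -0.001]
force: [0.4, 0.2, -2.6]
gripper_width: 34.6
gripper_force: 60.2
```

Request:
jog_arm:
  deltas:
    - [-1,0,0,0.001,0]
    - [-1,0,0,0,0]
    - [-1,0,0,0.0005,0]
    - [-1,0,0,0,0]

```text
t: 23.5
position: [524.6, -194.0, 111.1]
tool_rot: [-0.205, 3.134, -0.001]
force: [-0.3, -0.3, -0.1]
gripper_width: 34.6
gripper_force: 60.8
```

Request:
jog_arm:
  deltas:
    - [-1,0,0,0.0005,0]
    - [-1,0,0,0,0]
    - [-1,0,0,0,0]

```text
t: 23.8
position: [524.7, -194.1, 111.0]
tool_rot: [-0.205, 3.134, -0.001]
force: [-1.3, -0.5, 5.6]
gripper_width: 35.0
gripper_force: 61.4
```

Request:
jog_arm:
  deltas:
    - [-0.3,0,0,0,0]
    - [0.5,0,0,0,0]
    - [1,0,0,0,0]
    - [1,0,0,0,0]
    - [1,0,0,-0.02,0]
    - [1,0,0,-0.04,0]
    - [1,0,0,-0.04,0]
    - [1,0,0,-0.02,0]

```text
t: 24.6
position: [525.1, -194.2, 233.4]
tool_rot: [-0.205, 3.132, -0.003]
force: [0.0, 0.2, -0.1]
gripper_width: 85.6
gripper_force: 0.0
```

Request:
jog_arm:
  deltas:
    - [1,0,-0.04,0,0]
    - [1,0.014,-0.04,0,0]
    - [1,0.01,-0.04,0,0]
    - [1,0.01,-0.022,0,0]
    - [1,0,0,0,0]
    - [1,0,0,0,0]
    - [1,0,0,0,0]

```text
t: 25.3
position: [509.4, -338.3, 230.1]
tool_rot: [0.206, -3.135, -0.001]
force: [1.0, -0.0, 1.0]
gripper_width: 85.3
gripper_force: 0.0
```

Run:
```python
from pl import *
to((509.7,-339.2,110)); both()
```

```text
t 25.3 pos [ 509.38 -338.27  230.1 ] tx ang -172.47 z [-0.  0. -1.] F [ 1.01 -0.05  0.95] w 85.3 gf 0.0 q [-0.72  0.37  0.14  1.34  0.   -0.85]
tool shift [ -0.19  -1.   120.1 ]
wrist
blue [ 232  180   41   39 1243] [251.98 199.39] [ 508.86 -339.77  133.  ]
yellow [ 416  224   39   35 1054] [434.88 241.2 ] [ 524.56 -195.12  133.  ]
scene
blue [175 167   9   6  43] [179.12 169.35] [ 509.83 -338.75  133.  ]
yellow [219 179  10   7  61] [223.84 182.02] [ 523.62 -194.57  133.  ]
side
blue [249 229   8   5  33] [252.42 230.94] [ 510.68 -338.19  133.  ]
yellow [251 202   2   2   3] [251.67 202.33] [ 517.65 -188.76  133.  ]
```

Request:
jog_arm:
  deltas:
    - [1,0,-0.001,0.02,0]
    - [1,0,0,0.035,0]
    - [1,0,0,0.03,0]
    - [1,0,0,0.02,0]
    - [1,0,0,0.015,0]
    - [1,0,0,0,0]
    - [-0.5,0,0,0,0]
    - [-1,0,0,0,0]

```text
t: 26.25
position: [509.9, -340.2, 111.3]
tool_rot: [-0.206, 3.134, -0.002]
force: [0.3, 0.8, 0.2]
gripper_width: 58.9
gripper_force: 0.0
```

Request:
jog_arm:
  deltas:
    - [-1,0,0,0,0]
    - [-1,0,0,0,0]
    - [-1,0,0,0,0]
    - [-1,0,0,0,0]

```text
t: 26.65
position: [509.7, -340.0, 111.1]
tool_rot: [-0.206, 3.134, -0.001]
force: [-0.3, 2.3, 6.8]
gripper_width: 34.8
gripper_force: 59.1
```

Request:
jog_arm:
  deltas:
    - [-1,0,0,-0.01,0]
    - [-1,0,0,-0.03,0]
    - [-1,0,0,-0.04,0]
    - [-1,0,0,-0.04,0]
    - [-1,0,0,-0.04,0]
    - [-1,0,0,-0.04,0]
    - [-1,0,0,-0.02,0]
    - [-1,0,0,0,0]

```text
t: 27.45
position: [509.7, -340.5, 333.3]
tool_rot: [-0.205, 3.132, -0.006]
force: [1.0, 0.4, -5.8]
gripper_width: 34.7
gripper_force: 61.6
```

Request:
jog_arm:
  deltas:
    - [-1,-0.003,0.015,0,0]
    - [-1,-0.006,0.03,0,0]
    - [-1,-0.007,0.036,0,0]
    - [-1,-0.007,0.036,0,0]
    - [-1,-0.007,0.036,0,0]
    - [-1,-0.007,0.036,0,0]
    - [-1,-0.007,0.036,0,0]
    - [-1,-0.007,0.036,0,0]

```text
t: 28.25
position: [524.8, -72.4, 328.2]
tool_rot: [0.205, -3.132, -0.002]
force: [1.0, -0.1, -5.3]
gripper_width: 34.7
gripper_force: 61.3
```

Request:
jog_arm:
  deltas:
    - [-1,-0.007,0.036,0,0]
    - [-1,-0.007,0.036,0,0]
    - [-1,-0.007,0.036,0,0]
    - [-1,-0.007,0.036,0,0]
    - [-1,-0.007,0.036,0,0]
    - [-1,-0.007,0.036,0,0]
    - [-1,-0.007,0.036,0,0]
    - [-1,-0.007,0.036,0,0]

```text
t: 29.05
position: [542.6, 220.0, 328.1]
tool_rot: [0.206, -3.132, 0.001]
force: [0.9, 0.1, -5.2]
gripper_width: 34.6
gripper_force: 61.3
```

Request:
jog_arm:
  deltas:
    - [-1,-0.006,0.03,0,0]
    - [-1,-0.004,0.02,0,0]
    - [-1,-0.002,0.01,0,0]
    - [-1,0,0,0,0]
    - [-1,0,0,0,0]
    - [-1,0,0,0,0]

```text
t: 29.65
position: [547.8, 278.2, 330.0]
tool_rot: [0.204, -3.135, 0.001]
force: [-0.6, 0.5, -5.5]
gripper_width: 34.8
gripper_force: 61.2
```

Run:
```python
from pl import *
to((548.5,293,241.4))
S=capture("scene");W=capture("wrist")
for c in(S,W):
  for m in mark_of(c,"vent")[:2]: print(m["p"],m["xy"],onz(c,m["xy"],70))
```

```text
t 29.65 pos [547.79 278.17 329.98] tx ang -172.56 z [-0. -0. -1.] F [-0.62  0.51 -5.47] w 34.8 gf 61.220165491104126 q [ 0.33  0.37  0.39  1.59 -0.    0.2 ]
tool shift [-2.66 14.65 88.57]
0.89 [390.4, 237.1] [540.23 290.22  70.  ]
0.86 [267.0, 156.7] [548.67 294.73  70.  ]
```

Request:
jog_arm:
  deltas:
    - [-1,-0.002,0.008,0.01,0]
    - [-1,-0.001,0.007,0.02,0]
    - [-1,0,0,0.02,0]
    - [-1,0,0,0.02,0]
    - [-1,0,0,0.012,0]
    - [-1,0,0,0.005,0]
    - [-1,0,0,0,0]
    - [-1,0,0,0,0]

```text
t: 30.65
position: [549.2, 294.7, 243.9]
tool_rot: [-0.205, 3.134, 0.001]
force: [0.7, 0.2, -5.1]
gripper_width: 34.3
gripper_force: 61.3
```

Request:
jog_arm:
  deltas:
    - [-1,0,0,0,0]
    - [-1,0,0,0,0]
    - [-1,0,0,0,0]
    - [-1,0,0,0,0]
    - [-1,0,0,0,0]

```text
t: 31.15
position: [548.9, 294.5, 243.2]
tool_rot: [-0.205, 3.135, 0.0]
force: [-0.2, -0.3, -5.6]
gripper_width: 35.4
gripper_force: 61.3
```

Run:
```python
from pl import *
to((548.5,293.5,243))
S=capture("scene");W=capture("wrist");D=capture("side")
for c in(S,W):
  for m in mark_of(c,"vent")[:2]: print(m["p"],m["xy"],onz(c,m["xy"],70))
disc(S,"yellow",(524.5,-194.5,133),12)
cv2.imwrite("pics/z.png",np.hstack([cv2.resize(S["color"][140:300,160:440],(490,280)),cv2.resize(D["color"][100:260,190:340],(300,280))]))
```

```text
t 31.15 pos [548.86 294.51 243.15] tx ang -172.5 z [ 0.  0. -1.] F [-0.16 -0.33 -5.61] w 35.4 gf 61.32472515106201 q [ 0.36  0.39  0.2   1.38 -0.    0.23]
tool shift [ 0.49 -0.95  0.15]
0.81 [390.5, 240.4] [551.82 290.78  70.  ]
yellow [219 178  10   8  62] [223.84 181.95] [ 523.37 -194.65  133.  ]
```

View pics/z.png

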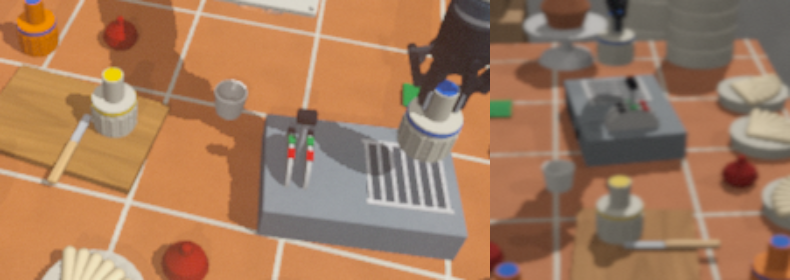

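The picture shows the blue plug held upright over the grille at crop (433,125), yellow standing on the board at (113,100), and the lever upright at (307,117). Everything else is in its place, so I'm handing in.

```bash
python3 -c "
from cell import order
print(order.sign_off())"
```

```text
the job is handed in; nothing more can be done
None
```

The job is handed in: the damper lever is in its green middle notch to within about 1 mm at the grip, the damp plug is the blue one (about 0.5 kg against 0.3 kg), it is held upright about 80 mm above the vent grille, and the yellow plug stands on the board.

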